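# Shut the tube caps in one pass and start the dry-block heater

## Task

The five tubes in the dry-block heater stand with their blue flip caps open, each hinged on the heater's left: run the fingertips lightly along the row in one pass from the leftmost tube to the rightmost (left and right as seen from the control panel), folding each cap over and pressing it fully shut in turn, and keep the tips close over the row until the last one is shut. Only then press the green start button all the way in, let it go and draw back clear. Do not lift, tip or shift the heater, and leave everything else as it stands.

Things in the scene. Friction and masses are not known exactly. Their poses are not given: they have to be found in the camera images.
- heater: white dry-block heater, 175 x 250 mm, about 2.4 kg, loose on rubber feet; origin under its middle, x to its back, y to its left end seen from the control panel at its front (facing the robot at zero yaw). Five tubes in a row parallel to y at x = 20 mm, 38 mm apart, rims at z = 86 mm, in an aluminium block with its surface at z = 74 mm. Open caps reach z = 113 mm; nothing on it is higher
- tube_1 (a point): fixed point on the heater: middle of the top of tube 1's cap when shut, on the tube's axis, 89 mm above the worktop. Tube 1 is the leftmost (+y end of the row), tube 5 the rightmost. Each hinge line lies 11.5 mm from this point towards +y and 3 mm below it; the tab of the shut cap ends 15.5 mm from it towards -y
- tube_2 (a point): fixed point on the heater: middle of the top of tube 2's cap when shut, on the tube's axis, 89 mm above the worktop
- tube_3 (a point): fixed point on the heater: middle of the top of tube 3's cap when shut, on the tube's axis, 89 mm above the worktop
- tube_4 (a point): fixed point on the heater: middle of the top of tube 4's cap when shut, on the tube's axis, 89 mm above the worktop
- tube_5 (a point): fixed point on the heater: middle of the top of tube 5's cap when shut, on the tube's axis, 89 mm above the worktop
- cap_1 (a joint): hinged flip cap of tube 1, blue, 20 mm wide; angle in rad: 0 = fully shut on the tube, grows as it opens; it stands open at 1.0 to 1.5 at the start (1.57 = upright), stop at 1.9. It stays where it is left and about 0.3 N at its tab moves it. A tip dragged along below the top of the shut caps can catch at the next hinge and shift the heater
- cap_2 (a joint): hinged flip cap of tube 2, blue, 20 mm wide; angle in rad: 0 = fully shut on the tube, grows as it opens; it stands open at 1.0 to 1.5 at the start (1.57 = upright), stop at 1.9. It stays where it is left and about 0.3 N at its tab moves it
- cap_3 (a joint): hinged flip cap of tube 3, blue, 20 mm wide; angle in rad: 0 = fully shut on the tube, grows as it opens; it stands open at 1.0 to 1.5 at the start (1.57 = upright), stop at 1.9. It stays where it is left and about 0.3 N at its tab moves it
- cap_4 (a joint): hinged flip cap of tube 4, blue, 20 mm wide; angle in rad: 0 = fully shut on the tube, grows as it opens; it stands open at 1.0 to 1.5 at the start (1.57 = upright), stop at 1.9. It stays where it is left and about 0.3 N at its tab moves it
- cap_5 (a joint): hinged flip cap of tube 5, blue, 20 mm wide; angle in rad: 0 = fully shut on the tube, grows as it opens; it stands open at 1.0 to 1.5 at the start (1.57 = upright), stop at 1.9. It stays where it is left and about 0.3 N at its tab moves it
- start_button_top (a point): middle of the top of the green round start button, 22 mm across, at the right of the sloped control panel, in the heater frame at x -66, y -70, z 77 mm. The panel and the button are tilted 0.26 rad towards the front (heater -x)
- start_button (a joint): travel of the start button in m: 0 out, 0.006 fully pressed, which takes 5 N; it springs back
- bench_timer: white bench timer with three keys, 66 x 66 x 19 mm, origin under its middle
- marker_pen: marker pen lying flat, 13 x 137 x 14 mm, long axis y, origin under its middle
- vial_1: small white vial, 12 mm across, 32 mm tall, standing in the blue cold block; origin under its middle
- vial_3: small vial with a blue cap, as vial_1
- vial_4: small white vial, as vial_1
- conical_tube_1: lying conical tube with an orange cap, 21 x 116 x 21 mm, long axis y, origin under its middle
- conical_tube_2: lying conical tube with a blue cap, 21 x 116 x 21 mm, long axis y, origin under its middle
- bottle_tae: white bottle with a blue cap, 68 mm across, 150 mm tall, origin under its middle

How it is judged:
By the outcome, as a careful person would: the job done as asked, in the order asked, and still so for the second after the job is handed in, with the robot touching nothing.
It also fails if it takes over 48 s, if anything falls off the work surface, if the arm or the gripper's body presses on something with over 40 N, if the wrist force passes 120 N, or if a joint passes its speed limit or range.

## Robot

A 7-joint arm with a two-finger parallel gripper is mounted at the origin on a cart in front of the work surface, level with it; the furniture and walls round the work are solid. World frame = base frame: x ahead of the robot, y to its left, z up, the work surface at z = 0. Lengths are in m, angles in degrees, forces in N, time in s.
With the tool pointing down it reaches from about 0.4 to 0.85 m from the base axis. Payload 4.5 kg.
Tool frame: the origin (TCP) lies between the finger pads, 19 mm behind the fingertips; this is the grasp point; z points along the fingers, y is the line along which they close (so a half turn about z gives the same grasp; the last joint's range is limited). The gripper opens to 88 mm and grips with 3 to 60 N. Pads are 18 mm wide; open, the fingers measure 123 mm over their backs; the gripper's body (75 mm by 187 mm) begins 45 mm behind the grasp point.
Start: joints at [1.937, 39.483, -11.15, 89.685, 9.013, 51.709, -12.324], TCP at [0.625, 0, 0.257] pointing down, gripper open.
Joint ranges: [-172.22, 172.22], [-26.19, 119.32], [-84.43, 86.54], [7.71, 146.69], [-57.33, 237.33], [2.42, 119.75], [-152.13, 152.13]. Speed limits (degrees/s): [147.25, 147.25, 180, 180, 180, 180, 180].

## Interface

Orientations are given as [roll, pitch, yaw] about the fixed x, y, z axes, in that order (R = Rz(yaw) Ry(pitch) Rx(roll)).
In Python, from station import env gives the robot as it stands. The module is installed in compiled form; this text tells all that it offers.
- The arm moves only by the shell command python3 -m crank 'ROWS' [FORCE]. ROWS is JSON, a list of rows, each a list of 5 numbers: the finger opening in mm, from 0 to 88.1, then the shift along the world's x, y, z in mm, then the turn about the world's z in rad. A call has 1 to 8 rows; each row shifts and turns the commanded pose from where the row before left it; what a row does not reach is not made up. A row lasts 1/8 s, in which the tool goes at most 62.5 mm and 10.7 degrees, less where a joint would pass 70% of its speed; a pose out of reach is approached as far as the arm can. A call with a gripper value outside its range is refused whole. The fingers move at their own pace and stop on an object; FORCE is the grip in N (left out, the last holds). Time passes only in rows, so rows that do not move let the fingers close. It gives the time, the measured TCP pose, the force, the opening and the grip force at its end, in the units of the state.
- env.state(): the state, without advancing time (a new reading comes with each control period).
- env.capture(name): name is "scene" or "side" or "wrist"; returns a dict with "frame" (400x640x3 uint8, blue, green, red), "intrinsics" (3x3 intrinsics, pixels), "world_to_cam" (4x4, takes a point from world to camera coordinates). Camera axes: x right, y down, z forward; pixel columns grow to the right and rows downward; lengths in m; the calibration is good to about 2 mm. The wrist camera is an equidistant fisheye: a pixel r from the principal point sees the ray r / f radians off the axis. A picture is of the moment at which its call begins. There is no depth.
- env.job_done(): hands the job in; it is judged then, once.
The state is a dict: "time": time; "q": joint angles; "qd": joint speeds; "effort": joint torques, N m; "position": TCP position; "ee_rot": TCP orientation; "wrist_force": force on the tool from outside, world axes, zero at the start; "wrist_torque": the same for the moment, N m; "opening": finger opening in m; "finger_force": force on a finger pad.
Only numpy, scipy, OpenCV 4.12 (cv2) and the standard library are available. Lean on these libraries where they do the work, as an engineer would, in place of code of your own. Each camera call takes 0.05 s, during which the arm holds its last target. There are 200 camera calls.

## Working session

There is one attempt and no reset: what is moved stays moved. The work goes in short steps, Python scripts to look and compute and a shell command to move; the robot and the scene stay as the last step left them, time stands still between calls to the robot, and variables do not carry over. Pictures are saved under pics/ and viewed, at most 10 in all, crops included, and the job is handed in when it is done.

```bash
mkdir -p pics
python3 - <<'E'
from station import env
import cv2,numpy as np,pickle
d={n:env.capture(n) for n in("scene","side","wrist")}
pickle.dump(d,open("c0.pkl","wb"))
for n in d: cv2.imwrite(f"pics/{n}0.png",d[n]["frame"]); print(n,d[n]["intrinsics"].tolist(),np.round(d[n]["world_to_cam"],3).tolist())
s=env.state();print(s["position"],s["ee_rot"],s["opening"],s["time"])
E
```

```text
scene [[397.0695586617824, 0.0, 323.95497643136565], [0.0, 397.0695586617824, 197.02307619273262], [0.0, 0.0, 1.0]] [[0.841, -0.541, -0.021, -0.462], [-0.232, -0.325, -0.917, 0.181], [0.489, 0.776, -0.399, 0.827], [0.0, 0.0, 0.0, 1.0]]
side [[401.56025465593757, 0.0, 316.1806277177906], [0.0, 401.56025465593757, 200.66189920894612], [0.0, 0.0, 1.0]] [[-0.906, -0.424, -0.009, 0.44], [-0.225, 0.498, -0.837, 0.207], [0.36, -0.756, -0.547, 0.943], [0.0, 0.0, 0.0, 1.0]]
wrist [[309.70691628693146, 0.0, 317.9187438669583], [0.0, 309.70691628693146, 203.34640754255926], [0.0, 0.0, 1.0]] [[1.0, -0.001, -0.003, -0.624], [-0.0, -0.957, 0.291, -0.039], [-0.003, -0.291, -0.957, 0.391], [0.0, 0.0, 0.0, 1.0]]
[ 6.24573151e-01 -3.13466666e-05  2.56823516e-01] [-1.79924154e+02  6.74308263e-03  9.00027466e+01] 0.08829867253074764 0.15
```

View pics/scene0.png

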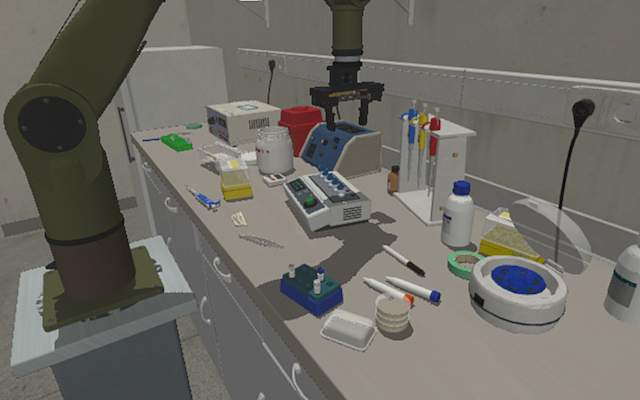

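View pics/wrist0.png

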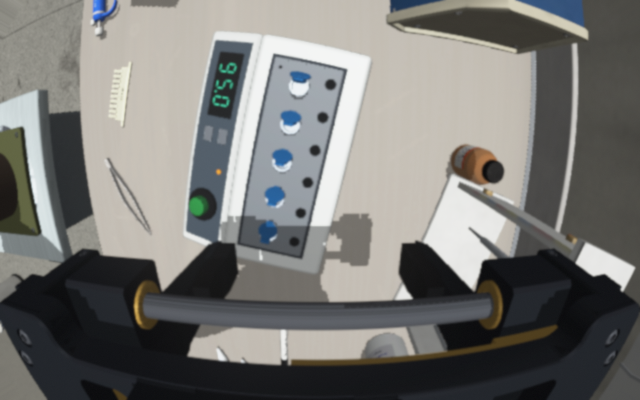

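View pics/side0.png

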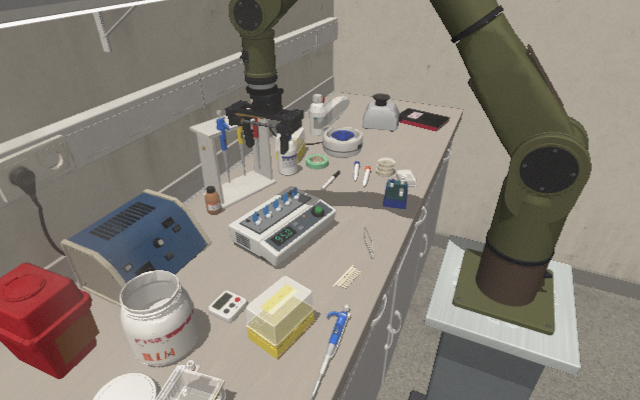

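The wrist view shows the heater, with its row running from (300,82) to (268,232) and the green button at (200,206). It is yawed slightly. Next I measure the button, the caps and the block holes.

```bash
cat > h.py <<'E'
import cv2,numpy as np
def ray(c,u,v,fish):
    K=c["intrinsics"];T=c["world_to_cam"];a=(u-K[0,2])/K[0,0];b=(v-K[1,2])/K[1,1]
    if fish:
        r=np.hypot(a,b);d=np.array([a/r*np.sin(r),b/r*np.sin(r),np.cos(r)])
    else: d=np.array([a,b,1.])
    R=T[:3,:3];d=R.T@d;return -R.T@T[:3,3],d/np.linalg.norm(d)
def plane(c,u,v,z,fish=False):
    o,d=ray(c,u,v,fish);return o+d*(z-o[2])/d[2]
def tri(rs):
    A=0;b=0
    for o,d in rs: P=np.eye(3)-np.outer(d,d);A=A+P;b=b+P@o
    return np.linalg.solve(A,b)
def blobs(m,lo,hi):
    n,l,s,c=cv2.connectedComponentsWithStats(m.astype(np.uint8));return [(c[i].round(1).tolist(),int(s[i,4])) for i in range(1,n) if lo<=s[i,4]<=hi]
E
python3 - <<'E'
import pickle;from h import *
d=pickle.load(open("c0.pkl","rb"))
box={"scene":(280,165,375,235),"side":(225,180,340,265),"wrist":(180,30,372,275)}
for n,c in d.items():
    x0,y0,x1,y1=box[n];h=cv2.cvtColor(c["frame"],cv2.COLOR_BGR2HSV);H,S,V=cv2.split(h)
    w=np.zeros(H.shape,bool);w[y0:y1,x0:x1]=1
    print(n,"green",blobs(w&(H>50)&(H<75)&(S>130),15,2000))
    print(n,"blue",blobs(w&(H>98)&(H<118)&(S>130),15,2000))
    if n=="wrist": print("holes",blobs(w&(V<50),25,300))
    sc=min(800/(x1-x0),600/(y1-y0),6)
    cv2.imwrite(f"pics/{n}0c.png",cv2.resize(c["frame"][y0:y1,x0:x1],None,fx=sc,fy=sc,interpolation=2));print(sc)
E
```

```text
scene green [([309.3, 200.1], 33)]
scene blue [([320.7, 167.6], 25), ([325.2, 172.0], 21), ([329.6, 176.5], 26), ([334.7, 180.8], 27), ([340.1, 186.5], 24)]
6
side green []
side blue [([284.6, 197.2], 24), ([275.0, 203.7], 24), ([265.2, 210.4], 24), ([254.6, 217.1], 23)]
6
wrist green [([197.7, 205.5], 260)]
wrist blue [([299.4, 76.3], 131), ([290.2, 117.4], 191), ([281.7, 156.5], 209), ([274.0, 195.0], 236), ([266.9, 231.1], 260)]
holes [([330.1, 84.1], 41), ([322.3, 117.0], 42), ([314.4, 150.0], 43), ([307.2, 182.1], 42), ([206.6, 202.5], 296), ([300.0, 212.7], 40), ([293.9, 241.4], 57)]
2.4489795918367347
```

View pics/wrist0c.png

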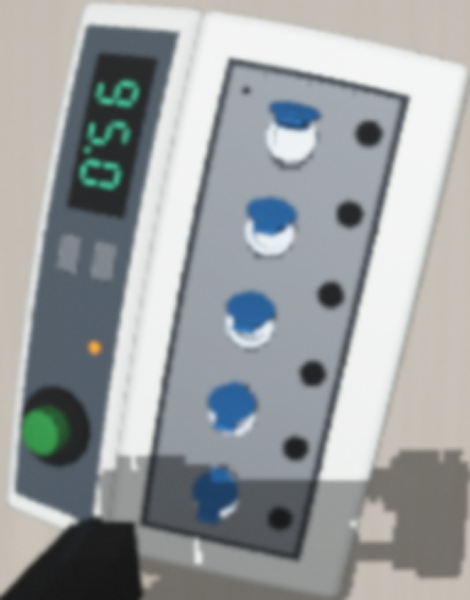

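View pics/side0c.png

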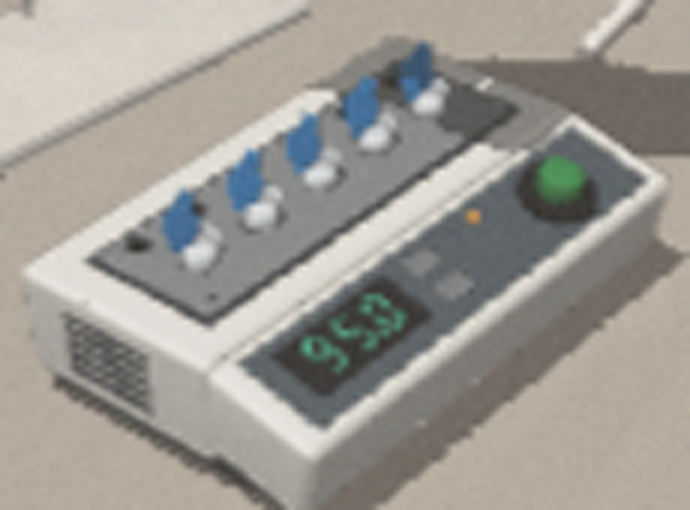

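Run:
```python
import pickle;from h import *
d=pickle.load(open("c0.pkl","rb"));w=d["wrist"];S=d["side"];C=d["scene"];k=2.449
h=np.array([plane(w,u,v,.074,1)[:2] for u,v in [(330.1,84.1),(322.3,117),(314.4,150),(307.2,182.1),(300,212.7),(293.9,241.4)]])
print(h.round(4),np.linalg.norm(np.diff(h,axis=0),axis=1).round(4))
t=np.array([plane(w,180+u/k,30+v/k,.086,1)[:2] for u,v in [(291,138),(270,230),(250,322),(232,408),(215,494)]])
print(t.round(4),np.linalg.norm(np.diff(t,axis=0),axis=1).round(4))
for p in(h,t):
    q=p-p.mean(0);v=np.linalg.svd(q)[2][0];v*=np.sign(v[1]);print("yaw",np.degrees(np.arctan2(-v[0],v[1])))
rw=ray(w,196.8,206.2,1);rs=ray(S,225+558/6,180+174/6,0);rc=ray(C,309.3,200.1,0)
b=tri([rw,rs,rc]);print("btn",b.round(4),plane(w,196.8,206.2,.077,1).round(4),tri([rw,rs]).round(4),tri([rw,rc]).round(4))
# tube heights via side view
for (u,v),(a,c) in zip([(291,138),(270,230),(250,322),(232,408),(215,494)],[(205,237),(265,200),(323,162),(380,125),(435,92)]):
    print(tri([ray(w,180+u/k,30+v/k,1),ray(S,225+a/6,180+c/6,0)]).round(4))
yaw=np.arctan2(-v[0],v[1]) if 0 else None
q=t-t.mean(0);v=np.linalg.svd(q)[2][0];v*=np.sign(v[1]);ya=np.arctan2(-v[0],v[1])
R=np.array([[np.cos(ya),-np.sin(ya)],[np.sin(ya),np.cos(ya)]])
print("origin from tubes",t.mean(0)-R@[.02,0],"from btn",b[:2]-R@[-.066,-.07])
print("block corners in heater", [((plane(w,180+u/k,30+v/k,.074,1)[:2]-(t.mean(0)-R@[.02,0]))@R).round(4).tolist() for u,v in[(232,60),(408,97),(298,557),(142,523)]])
```

```text
[[ 0.6359  0.1033]
 [ 0.6283  0.0704]
 [ 0.6204  0.0372]
 [ 0.6129  0.0042]
 [ 0.605  -0.0289]
 [ 0.5976 -0.062 ]] [0.0338 0.0341 0.0339 0.034  0.0339]
[[ 0.6061  0.1002]
 [ 0.5977  0.0642]
 [ 0.5891  0.0277]
 [ 0.5806 -0.0079]
 [ 0.5715 -0.0459]] [0.037  0.0375 0.0365 0.0391]
yaw -13.083023226851944
yaw -13.303697586101954
btn [ 0.4903 -0.0231  0.0738] [ 0.4914 -0.0209  0.077 ] [ 0.4901 -0.022   0.0752] [ 0.4904 -0.0226  0.073 ]
[0.604  0.0988 0.0855]
[0.5955 0.0626 0.0841]
[0.587  0.0258 0.0838]
[ 0.578  -0.0106  0.084 ]
[ 0.5689 -0.0496  0.0818]
origin from tubes [0.56953647 0.03225848] from btn [0.57066001 0.02980945]
block corners in heater [[-0.0118, 0.1022], [0.0606, 0.1027], [0.0614, -0.1025], [-0.0117, -0.1034]]
```

Run:
```python
import pickle;from h import *
d=pickle.load(open("c0.pkl","rb"));w=d["wrist"];S=d["side"];C=d["scene"]
for u,v in[(450,178),(398,295),(460,183),(570,237)]: print("w",u,v,plane(w,u,v,.01,1).round(3),plane(w,u,v,.2,1).round(3))
for u,v in[(395,204),(432,220),(408,115),(475,133),(437,125)]: print("sc",u,v,plane(C,u,v,.01).round(3),plane(C,u,v,.2).round(3),plane(C,u,v,.25).round(3))
for u,v in[(213,203),(276,180),(190,127)]: print("sd",u,v,plane(S,u,v,.01).round(3),plane(S,u,v,.2).round(3))
a=w["frame"][120:330,380:640];b=C["frame"][80:260,370:500];sc=cv2.resize
A=sc(a,None,fx=1.9,fy=1.9);B=sc(b,None,fx=2.2,fy=2.2)
o=np.zeros((max(A.shape[0],B.shape[0]),A.shape[1]+B.shape[1],3),np.uint8);o[:A.shape[0],:A.shape[1]]=A;o[:B.shape[0],A.shape[1]:]=B;cv2.imwrite("pics/stand.png",o)
```

```text
w 450 178 [ 0.797 -0.003  0.01 ] [0.709 0.037 0.2  ]
w 398 295 [ 0.741 -0.178  0.01 ] [ 0.682 -0.049  0.2  ]
w 460 183 [ 0.812 -0.01   0.01 ] [0.717 0.034 0.2  ]
w 570 237 [ 1.056 -0.098  0.01 ] [ 0.837 -0.01   0.2  ]
sc 395 204 [ 0.748 -0.066  0.01 ] [ 0.46  -0.372  0.2  ] [ 0.384 -0.453  0.25 ]
sc 432 220 [ 0.759 -0.198  0.01 ] [ 0.466 -0.451  0.2  ] [ 0.389 -0.518  0.25 ]
sc 408 115 [1.618 0.79  0.01 ] [0.982 0.142 0.2  ] [ 0.815 -0.028  0.25 ]
sc 475 133 [1.581 0.312 0.01 ] [ 0.96  -0.145  0.2  ] [ 0.797 -0.265  0.25 ]
sc 437 125 [1.564 0.527 0.01 ] [ 0.95  -0.016  0.2  ] [ 0.788 -0.159  0.25 ]
sd 213 203 [ 0.841 -0.005  0.01 ] [0.636 0.218 0.2  ]
sd 276 180 [ 0.733 -0.209  0.01 ] [0.559 0.071 0.2  ]
sd 190 127 [ 1.306 -0.455  0.01 ] [ 0.972 -0.107  0.2  ]
```

View pics/stand.png

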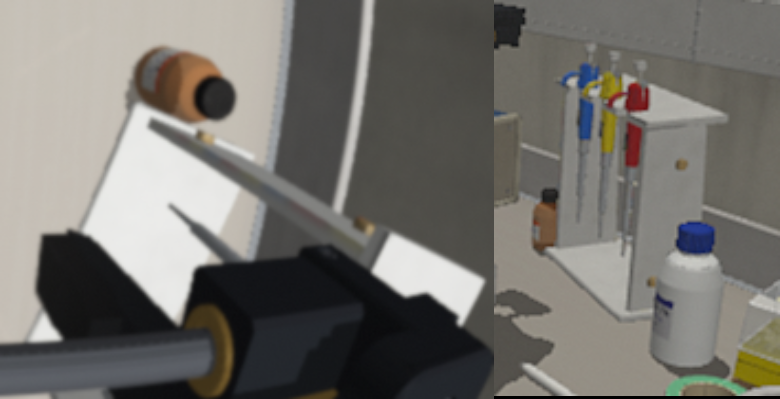

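Block edges are symmetric about the heater origin, at about (0.570, 0.031) with yaw -13.2°. The pitch and heights match the text, and the pipette stand is at x>0.74, clear of the path. I close the fingers, align the tool and go to the left of tube 1.

```bash
python3 -m crank '[[0,-2,28,0,-0.077],[0,-2,28,0,-0.077],[0,-2,28,0,-0.076],[0,-2,28,-10,0],[0,-1.7,27.5,-20,0],[0,0,0,-30,0],[0,0,0,-30,0],[0,0,0,-20,0]]' 10; python3 -m crank '[[0,0,0,-15,0],[0,0,0,-10,0],[0,0,0,0,0],[0,0,0,0,0]]'
python3 - <<'E'
from station import env
import cv2,numpy as np,pickle
d={n:env.capture(n) for n in("side","wrist")};pickle.dump(d,open("c1.pkl","wb"))
a=d["side"]["frame"][120:290,200:360];b=d["wrist"]["frame"]
A=cv2.resize(a,None,fx=2.3,fy=2.3);B=cv2.resize(b[:, :],(420,262))
o=np.zeros((A.shape[0],A.shape[1]+420,3),np.uint8);o[:,:A.shape[1]]=A;o[:262,A.shape[1]:]=B;cv2.imwrite("pics/v1.png",o)
s=env.state();print(s["position"],s["ee_rot"],s["wrist_force"],s["opening"])
E
```

```text
time: 1.15
position: [0.6144, 0.1394, 0.1457]
ee_rot: [-179.9, 0.1, 76.8]
wrist_force: [0.3, -0.3, 0.7]
opening: 0.0102
finger_force: 0.0
time: 1.65
position: [0.6159, 0.1396, 0.1231]
ee_rot: [179.9, -0.0, 76.8]
wrist_force: [0.1, 0.5, 0.3]
opening: 0.0
finger_force: 0.0
[0.6158528  0.13969022 0.12324391] [ 1.79919778e+02 -4.37583128e-02  7.68209173e+01] [-0.66910232  0.30674033  1.30574141] 0.00042892161480300746
```

View pics/v1.png

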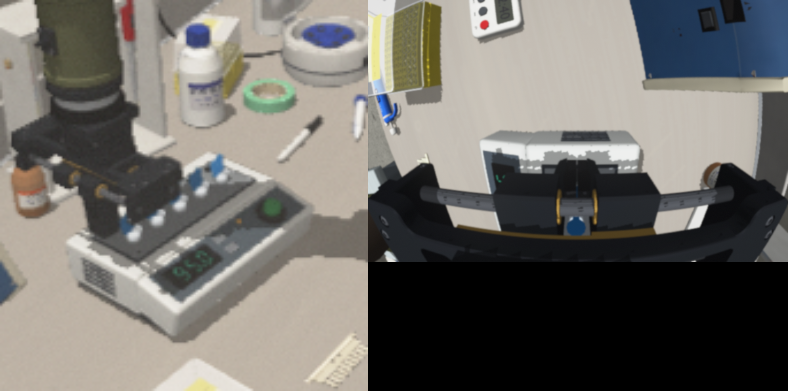

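The tips stand beside tube 1, and the wrist view shows cap 1 (575,228) centred behind them. Starting the sweep.

```bash
python3 -m crank '[[0,0,0,-4,0],[0,0,0,-4,0],[0,-1.4,-5.8,0,0],[0,-1.4,-5.8,0,0],[0,-1.4,-5.8,0,0],[0,-1.4,-5.8,0,0],[0,-1.4,-5.8,0,0]]'; python3 -m crank '[[0,-1.4,-5.8,-1,0],[0,-1.4,-5.8,-1,0],[0,0,0,0,0]]'
```

```text
time: 2.62
position: [0.6084, 0.1102, 0.1146]
ee_rot: [180.0, -0.0, 76.8]
wrist_force: [0.3, 0.4, 0.6]
opening: 0.0004
finger_force: 0.2
time: 3.0
position: [0.6053, 0.0978, 0.1122]
ee_rot: [-180.0, 0.1, 76.8]
wrist_force: [-1.3, -0.3, 0.4]
opening: 0.0003
finger_force: 0.0
```

```bash
python3 -m crank '[[0,0,0,-1.5,0],[0,0,0,-1.5,0],[0,0,0,0,0]]'; python3 -m crank '[[0,0,0,-1.5,0],[0,0,0,0,0]]';  python3 -m crank '[[0,0,0,-1,0],[0,0,0,0,0]]'
```

```text
time: 3.38
position: [0.6054, 0.0991, 0.1093]
ee_rot: [-180.0, -0.0, 76.8]
wrist_force: [-0.5, 0.4, 0.4]
opening: 0.0007
finger_force: 0.0
time: 3.62
position: [0.6056, 0.0991, 0.1082]
ee_rot: [180.0, -0.0, 76.8]
wrist_force: [-0.7, 0.6, 2.1]
opening: 0.0004
finger_force: 1.5
time: 3.88
position: [0.6056, 0.0991, 0.1081]
ee_rot: [180.0, -0.0, 76.8]
wrist_force: [-3.1, -0.7, 9.4]
opening: 0.0004
finger_force: 5.0
```

Contact is at tip height 89.1 mm with 9 N, so cap 1 is shut. On to tube 2.

```bash
python3 -m crank '[[0,0,0,4.5,0],[0,-1.4,-6.2,0,0],[0,-1.5,-6.2,0,0],[0,-1.4,-6.2,0,0],[0,-1.5,-6.1,0,0],[0,-1.4,-6.2,0,0],[0,-1.4,-6.1,0,0]]'; python3 -m crank '[[0,0,0,-1.5,0],[0,0,0,-1.5,0],[0,0,0,-1.2,0],[0,0,0,0,0]]'
```

```text
time: 4.75
position: [0.5967, 0.0612, 0.1114]
ee_rot: [-180.0, 0.0, 76.8]
wrist_force: [0.2, -0.4, 0.8]
opening: 0.0004
finger_force: 0.1
time: 5.25
position: [0.5969, 0.0619, 0.1081]
ee_rot: [180.0, 0.0, 76.8]
wrist_force: [-2.5, -0.8, 8.3]
opening: 0.0007
finger_force: 4.1
```

```bash
python3 -m crank '[[0,0,0,4.2,0],[0,-1.4,-6.2,0,0],[0,-1.5,-6.2,0,0],[0,-1.4,-6.2,0,0],[0,-1.5,-6.1,0,0],[0,-1.4,-6.2,0,0],[0,-1.4,-6.1,0,0]]'; python3 -m crank '[[0,0,0,-1.5,0],[0,0,0,-1.5,0],[0,0,0,-1.2,0],[0,0,0,0,0]]'
python3 - <<'E'
from station import env
import cv2
f=env.capture("scene")["frame"][150:245,270:390];cv2.imwrite("pics/v2.png",cv2.resize(f,None,fx=6,fy=6,interpolation=2))
E
```

```text
time: 6.12
position: [0.5881, 0.0242, 0.1114]
ee_rot: [-180.0, 0.0, 76.8]
wrist_force: [-0.3, -0.5, 0.3]
opening: 0.0006
finger_force: 0.1
time: 6.62
position: [0.5883, 0.025, 0.1081]
ee_rot: [180.0, 0.0, 76.8]
wrist_force: [-1.7, -0.6, 7.5]
opening: 0.0004
finger_force: 4.2
```

View pics/v2.png

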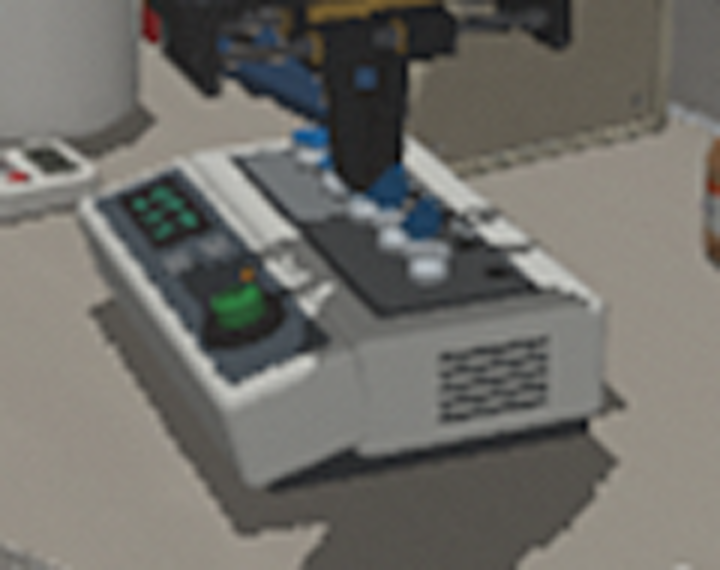

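Cap 1 (310,138) lies flat, and caps 4 and 5 (390,185 and 422,215) are still up in front of the tip. The heater hasn't moved. I continue.

```bash
python3 -m crank '[[0,0,0,4.2,0],[0,-1.4,-6.2,0,0],[0,-1.5,-6.2,0,0],[0,-1.4,-6.2,0,0],[0,-1.5,-6.1,0,0],[0,-1.4,-6.2,0,0],[0,-1.4,-6.1,0,0]]'; python3 -m crank '[[0,0,0,-1.5,0],[0,0,0,-1.5,0],[0,0,0,-1.3,0],[0,0,0,0,0]]'
```

```text
time: 7.55
position: [0.5795, -0.0128, 0.1114]
ee_rot: [-180.0, 0.0, 76.8]
wrist_force: [0.5, -0.1, -0.5]
opening: 0.0006
finger_force: 0.1
time: 8.05
position: [0.5797, -0.0121, 0.1081]
ee_rot: [180.0, 0.0, 76.8]
wrist_force: [-2.1, -0.4, 9.8]
opening: 0.0004
finger_force: 4.6
```

```bash
python3 -m crank '[[0,0,0,4.3,0],[0,-1.4,-6.2,0,0],[0,-1.5,-6.2,0,0],[0,-1.4,-6.2,0,0],[0,-1.5,-6.1,0,0],[0,-1.4,-6.2,0,0],[0,-1.4,-6.1,0,0]]'; python3 -m crank '[[0,0,0,-1.5,0],[0,0,0,-1.5,0],[0,0,0,-1.4,0],[0,0,0,0,0]]'
```

```text
time: 8.93
position: [0.5709, -0.0498, 0.1114]
ee_rot: [-180.0, 0.0, 76.8]
wrist_force: [-0.9, 0.8, 0.5]
opening: 0.0004
finger_force: 0.1
time: 9.43
position: [0.5711, -0.049, 0.1081]
ee_rot: [180.0, 0.0, 76.8]
wrist_force: [-2.9, -0.0, 10.9]
opening: 0.0003
finger_force: 5.1
```

All five pressed at the same 89 mm height. I lift to check them before the button.

```bash
python3 -m crank '[[0,0,0,25,0],[0,0,0,40,0],[0,-20,-15,40,0],[0,-20,-30,20,0],[0,-20,-30,0,0],[0,0,-20,0,0],[0,0,0,0,0],[0,0,0,0,0]]'
python3 - <<'E'
from station import env
import pickle;from h import *
d={n:env.capture(n) for n in("side","wrist","scene")};pickle.dump(d,open("c2.pkl","wb"))
w=d["wrist"];H,S,V=cv2.split(cv2.cvtColor(w["frame"],cv2.COLOR_BGR2HSV))
for p,s in blobs((H>98)&(H<118)&(S>130),60,2000): print("blue",p,s,plane(w,*p,.089,1).round(4))
for p,s in blobs((H>50)&(H<75)&(S>130),60,2000): print("green",p,s,plane(w,*p,.076,1).round(4))
S0=pickle.load(open("c0.pkl","rb"))["side"]["frame"]
a=d["side"]["frame"][160:280,215:345];A=cv2.resize(a,(390,360),interpolation=2);B=cv2.resize(w["frame"],(400,250))
o=np.zeros((360,790,3),np.uint8);o[:,:390]=A;o[:250,390:]=B;cv2.imwrite("pics/v3.png",o)
E
```

```text
time: 10.42
position: [0.5115, -0.1426, 0.2319]
ee_rot: [-180.0, -0.1, 76.9]
wrist_force: [0.8, 0.5, 0.7]
opening: 0.0
finger_force: 0.0
blue [360.4, 5.0] 166 [0.5866 0.0185 0.089 ]
blue [360.7, 37.8] 425 [ 0.5793 -0.012   0.089 ]
blue [631.1, 55.3] 281 [ 0.958  -0.0433  0.089 ]
blue [360.8, 79.4] 444 [ 0.5708 -0.0487  0.089 ]
blue [199.3, 269.4] 367 [ 0.3727 -0.1907  0.089 ]
green [265.3, 73.1] 392 [ 0.4905 -0.0221  0.076 ]
```

View pics/v3.png

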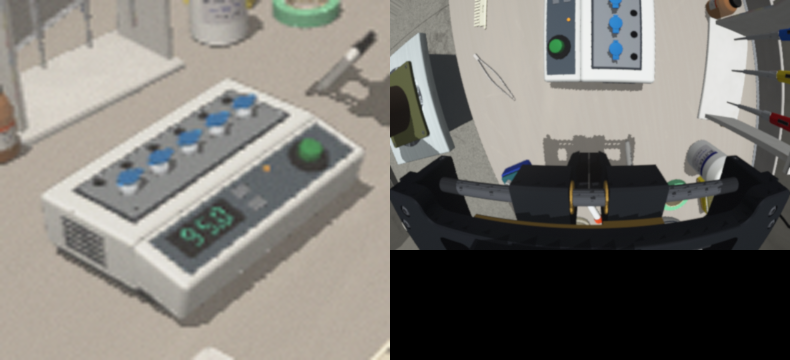

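All five caps are flat, and the green button is out at (0.4905, -0.0221), agreeing with the first measurement. I go above it, slightly forward because of the tilt.

```bash
python3 -m crank '[[0,-7,30.5,0,0],[0,-7,30.5,0,0],[0,-7,30.5,0,0],[0,-6,30.5,-20,0],[0,0,0,-40,0],[0,0,0,-35,0],[0,0,0,-20,0],[0,0,0,-10,0]]';python3 -m crank '[[0,0,0,0,0],[0,0,0,0,0]]'
```

```text
time: 11.58
position: [0.4838, -0.0212, 0.106]
ee_rot: [-179.9, 0.0, 76.9]
wrist_force: [-0.6, 0.0, 0.3]
opening: -0.0
finger_force: 0.0
time: 11.82
position: [0.4846, -0.0219, 0.1077]
ee_rot: [179.9, -0.0, 76.8]
wrist_force: [-0.0, 0.5, 0.2]
opening: 0.0004
finger_force: 0.0
```

```bash
python3 -m crank '[[0,0,0,-4,0],[0,0,0,-4,0],[0,0.4,0,-2,0],[0,0,0,0,0]]';python3 -m crank '[[0,0.5,-0.1,-2,0],[0,0,0,0,0]]';python3 -m crank '[[0,0.5,-0.1,-2,0],[0,0,0,0,0]]';python3 -m crank '[[0,0.5,-0.1,-2,0],[0,0,0,0,0]]'
```

```text
time: 12.32
position: [0.4845, -0.0221, 0.097]
ee_rot: [-180.0, 0.0, 76.8]
wrist_force: [0.7, 0.1, 0.8]
opening: 0.0004
finger_force: 0.7
time: 12.58
position: [0.485, -0.0222, 0.095]
ee_rot: [-180.0, 0.0, 76.8]
wrist_force: [-1.2, -0.1, 3.2]
opening: 0.0005
finger_force: 1.3
time: 12.82
position: [0.4855, -0.0224, 0.093]
ee_rot: [-180.0, 0.0, 76.8]
wrist_force: [-1.1, -0.9, 3.2]
opening: 0.0002
finger_force: 1.9
time: 13.08
position: [0.486, -0.0224, 0.0912]
ee_rot: [180.0, 0.0, 76.8]
wrist_force: [-1.6, 0.7, 6.0]
opening: 0.0006
finger_force: 3.2
```

Contact is near 97 mm TCP and the force is rising. I press on until it hits the stop.

```bash
python3 -m crank '[[0,0.2,0,-1,0],[0,0,0,0,0]]';python3 -m crank '[[0,0.2,0,-1,0],[0,0,0,0,0],[0,0,0,0,0]]'
```

```text
time: 13.32
position: [0.486, -0.0225, 0.0909]
ee_rot: [180.0, 0.0, 76.8]
wrist_force: [-3.3, -0.3, 14.8]
opening: 0.0005
finger_force: 7.3
time: 13.7
position: [0.486, -0.0225, 0.0906]
ee_rot: [180.0, 0.0, 76.8]
wrist_force: [-4.3, 0.6, 23.0]
opening: 0.0005
finger_force: 11.7
```

It stopped hard after about 6.2 mm of vertical travel at 15–23 N, so the button is fully in. I release it and draw back.

```bash
python3 -m crank '[[0,-0.5,0,4,0],[0,-1,0,8,0],[0,0,0,25,0],[0,0,0,40,0],[0,-10,-30,40,0],[0,0,-40,20,0],[0,0,-40,0,0],[0,0,0,0,0]]';python3 -m crank '[[0,0,0,0,0],[0,0,0,0,0]]'
python3 - <<'E'
from station import env
import pickle;from h import *
d={n:env.capture(n) for n in("side","wrist","scene")}
w=d["wrist"];H,S,V=cv2.split(cv2.cvtColor(w["frame"],cv2.COLOR_BGR2HSV))
for p,s in blobs((H>50)&(H<75)&(S>130),60,2000): print("green",p,s,plane(w,*p,.076,1).round(4))
for p,s in blobs((H>98)&(H<118)&(S>130),60,2000): print("blue",p,s,plane(w,*p,.089,1).round(4))
a=d["side"]["frame"][160:280,215:345];A=cv2.resize(a,(390,360),interpolation=2);B=cv2.resize(d["scene"]["frame"],(400,250))
o=np.zeros((360,790,3),np.uint8);o[:,:390]=A;o[:250,390:]=B;cv2.imwrite("pics/v4.png",o)
E
```

```text
time: 14.7
position: [0.4748, -0.1363, 0.2263]
ee_rot: [179.9, 0.1, 76.4]
wrist_force: [-0.8, 0.4, 0.4]
opening: 0.0003
finger_force: 0.0
time: 14.95
position: [0.4751, -0.1309, 0.2259]
ee_rot: [-180.0, -0.0, 77.0]
wrist_force: [-0.4, 0.1, 0.5]
opening: 0.0001
finger_force: 0.0
green [306.9, 74.3] 455 [ 0.4902 -0.0222  0.076 ]
blue [404.4, 6.8] 248 [0.5869 0.0208 0.089 ]
blue [405.0, 42.2] 412 [ 0.579  -0.0118  0.089 ]
blue [405.0, 84.2] 439 [ 0.5703 -0.0485  0.089 ]
```

View pics/v4.png

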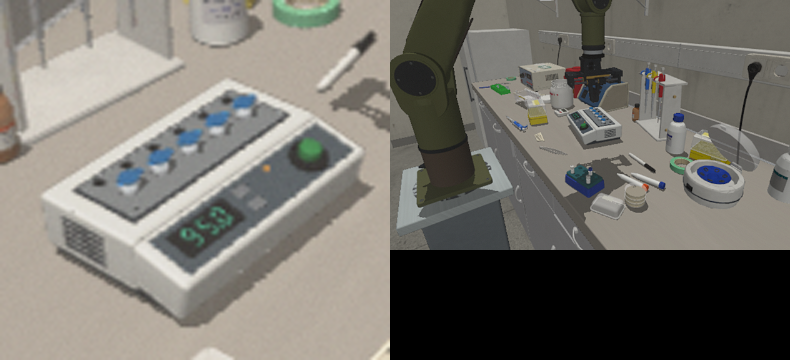

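All five caps are shut, the button is back out, the heater is unmoved and the arm is clear, so I hand the job in.

```bash
python3 -c "
from station import env
print(env.job_done())"
```

```text
the job is handed in; nothing more can be done
None
```

The job is handed in: all five caps were pressed shut in one left-to-right pass, then the start button was pressed to its stop and let go; the final pictures show no shift of the heater and the arm drawn back clear at about 15 s.

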